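Dispense one fresh blood tube and push it along to the take-away end

TASK

Get the next blood tube ready: press the green plunger of the white tube dispenser fully down once and let it come back up, so that a single tube rolls out into the gutter in front. Then, without gripping or lifting it, gently push the tube by its blue cap along the gutter until its rounded end rests against the metal stop, leaving the stop where it is set, the other tubes in the magazine and the things around the dispenser alone.

Things in the scene. Friction and masses are not known exactly. Their poses are not given: they have to be found in the camera images.
- dispenser: White tube dispenser fixed on the trolley, 170 x 234 mm on plan, walls 101 mm high. Origin at table level under the magazine slot, z up. Local y runs along the unit from the take-away end (y = -128 mm) to the magazine end (y = +106 mm); local -x is the gutter side, toward the robot. Yaw within 0.3 rad of zero.
- magazine (a point): Middle of the magazine's open top, 101 mm up. The magazine (local y = 12 to 97 mm, clear window toward -x) holds three tubes lying along y, caps to +y, stacked. A press drives a pusher under the stack: the lowest tube goes out under the window and rolls down a 25 deg ramp into the gutter within about 1 s; the next one drops into place when the plunger rises.
- gutter (a point): Middle of the gutter floor in front of the magazine, where the tube comes to lie (local x = -70 mm, z = 12.5 mm). The gutter is a flat lane 19 mm wide along local y over the whole unit, open at the +y end, with a blue liner toward -y. Robot side: a lip 5 mm thick, top 7.5 mm above the gutter floor. Other side: the ramp rises at 25 deg, the magazine wall stands 58 mm away.
- plunger_top (a point): Middle of the top face of the plunger's green mushroom knob (37 mm across, flat part about 26 mm, 148 mm above the table when up). It moves straight down.
- plunger (a joint): Plunger travel in m: 0 up, 0.024 fully down (hard stop). A spring brings it up again by itself: about 2.4 N to start it, about 7 N when fully down.
- stop (a joint): Position of the clamped end stop along the gutter in m: its face stands at local y = -76 mm minus this value. Set somewhere from 0 to 0.030 and to be left there. The clamp holds against about 20 N.
- stop_face (a point): Middle of the end stop's face that looks toward the magazine (+y of the dispenser), 9 mm above the gutter floor, 8 mm from the lip. The stop is an aluminium block (36 x 8 mm, top 18 mm above the gutter floor) across the gutter with a black thumbscrew in front of the lip.
- tube_low_centre (a point): Middle of the lowest tube, the one that comes out: capped tube 81 mm long, clear barrel 12.8 mm across, blue cap 16.2 mm across and 19 mm long, 10 to 17 g, lying along the dispenser's y. The point lies on its axis, 40.5 mm from either end; its z axis points from the rounded end to the cap. In the gutter it is about 7.5 mm, and the top of the cap 16 mm, above the gutter floor.
- tube_mid_centre (a point): Same point of the second tube, lying on the first; it drops to the magazine floor after a press and stays in the magazine.
- tube_top_centre (a point): Same point of the third, uppermost tube; it stays in the magazine.
- tape_roll: Bystander: roll of white paper tape lying flat, 48 mm across, 25 mm high; origin at the centre of its underside.
- gauze_pack: Bystander: flat packet 62 x 63 x 8 mm; origin at the centre of its underside.
- needle_holder: Bystander: ivory plastic needle holder standing on its flange, 31 mm across, 54 mm high; origin at the centre of its underside.

How it is judged:
On the way, in this order (a step that is already met when the one before it is completed fails the run):
1. the plunger is pressed fully down (value of joint plunger above 0.0215 m), for 0.05 s.
2. the plunger is back up and the tube lies in the gutter below the outlet (value of joint plunger below 0.003 m and x of tube_low_centre in the frame of dispenser between -0.081 and -0.06 m and z of tube_low_centre in the frame of dispenser between 0.012 and 0.026 m and y of tube_low_centre in the frame of dispenser above 0.02 m), for 0.2 s.
At the end, for the whole second after the job is handed in: The tube lies flat in the gutter, in line with it (within 8 deg), at rest, its rounded end within 8 mm of the stop's face; the plunger is up; the two other tubes are still in the magazine (x of tube_low_centre in the frame of dispenser between -0.081 and -0.06 m and z of tube_low_centre in the frame of dispenser between 0.012 and 0.026 m and y of tube_low_centre in the frame of stop_face between 0.036 and 0.0485 m and angle between tube_low_centre's own z axis and vertical between 1.4 and 1.74 rad and angle between the z axis of tube_low_centre and the y axis of dispenser, either way round below 0.15 rad and linear speed of tube_low below 0.01 m/s and x of tube_mid_centre in the frame of dispenser between -0.012 and 0.012 m and y of tube_mid_centre in the frame of dispenser between 0.045 and 0.066 m and z of tube_mid_centre in the frame of dispenser between 0.033 and 0.078 m and x of tube_top_centre in the frame of dispenser between -0.012 and 0.012 m and y of tube_top_centre in the frame of dispenser between 0.045 and 0.066 m and z of tube_top_centre in the frame of dispenser between 0.033 and 0.078 m and value of joint plunger below 0.003 m); the robot touches nothing.
It fails at once if a second tube was put out (x of any of tube_mid_centre, tube_top_centre in the frame of dispenser below -0.02 m).
It fails at once if the tube was lifted out of the gutter ((x of tube_low_centre in the frame of dispenser below -0.06 m and z of tube_low_centre in the frame of dispenser above 0.032 m) or z of tube_low_centre in the frame of dispenser above 0.062 m).
It fails at once if the end stop was shoved along (distance of stop_face from where it was at the start of the episode above 0.006 m).
It fails at once if a bystander was disturbed (distance of any of tape_roll, gauze_pack, needle_holder from where it was at the start of the episode above 0.02 m).
It fails at once if the tube was gripped or squeezed hard (contact force between the fingers and tube_low above 25 N).
It also fails if it takes over 58 s, if anything falls off the work surface, if the arm or the gripper's body presses on something with over 40 N, if the wrist force passes 120 N, or if a joint passes its speed limit or range.

ROBOT

A 6-joint arm with a two-finger parallel gripper is mounted at the origin on a cart in front of the work surface, level with it; the furniture and walls round the work are solid. World frame = base frame: x ahead of the robot, y to its left, z up, the work surface at z = 0. Lengths are in m, angles in rad, forces in N, time in s.
With the tool pointing down it reaches from about 0.275 to 0.85 m from the base axis. Payload 19 kg.
Tool frame: the origin (TCP) lies at the very end of the fingers, on their centre line; the grasp point (between the pads) lies 19 mm behind it (robot.grasp_offset is the distance from the TCP to the grasp point, in m); z points along the fingers, y is the direction in which the jaws open and shut (so a half turn about z gives the same grasp; the last joint's range is limited). The gripper opens to 85 mm and grips with 20 to 120 N. Pads are 22 mm wide; open, the fingers measure 114 mm over their backs; the gripper's body (76 mm by 85 mm) begins 54 mm behind the grasp point. The pads swing forward as they close: fully open they stand 13 mm farther back than shut.
Start: joints at [-1.249, 0.15, 1.437, -0, 1.554, -0.134], TCP at [0.253, -0.516, 0.231] pointing down, gripper open.
Joint ranges: [-2.8, 2.8], [-0.68, 2.1], [0.12, 2.68], [-1.39, 4.53], [0.16, 2.79], [-2.81, 2.81]. Speed limits (rad/s): [1.89, 1.89, 2.22, 3.01, 3.01, 3.01].

INTERFACE

Orientations are given as a rotation vector (axis times angle).
In Python, from plant import telemetry, imaging, order, robot gives the robot as it stands.
- The arm moves only by the shell command python3 -m creep 'ROWS' [FORCE]. ROWS is JSON, a list of rows, each a list of 3 entries, a list of its own where there are three numbers: the shift along the tool's x, y, z in cm, then the turn, a rotation vector about the tool's x, y, z in rad, then the finger opening in cm, from 0 to 8.54. A call has exactly 5 rows; each row shifts and turns the commanded pose from where the row before left it, along the tool's axes as they then stand; what a row does not reach is not made up. A row lasts 1/8 s, in which the tool goes at most 62.5 mm and 10.7 degrees, less where a joint would pass 70% of its speed; a pose out of reach is approached as far as the arm can. A call with a gripper value outside its range is refused whole. The fingers move at their own pace and stop on an object; FORCE is the grip in N (left out, the last holds). Time passes only in rows, so rows that do not move let the fingers close, or fill a call up. It gives the time, the measured TCP pose, the force and the opening at its end, in the units of the state.
- telemetry.sense(): the state, without advancing time (a new reading comes with each control period).
- imaging.read_camera(name): name is "scene" or "top"; returns a dict with "img" (480x640x3 uint8, blue, green, red), "depth" (480x640 float32, m along the optical axis (not along the pixel's ray), 0 where there is no reading), "mtx" (3x3 intrinsics, pixels), "k1" (the pictures are not rectified: a ray, as slopes to the right and down, at radius r is drawn at 1 + k1 r^2 times it, then the intrinsics apply), "extrinsics" (4x4, takes a point from world to camera coordinates). Camera axes: x right, y down, z forward; pixel columns grow to the right and rows downward; lengths in m; the calibration is good to about 2 mm. A picture is of the moment at which its call begins.
- order.sign_off(): hands the job in, once; it reports no verdict.
The state is a dict: "t": time; "qpos": joint angles; "dq": joint speeds; "joint_torque": joint torques, N m; "position": TCP position; "eef_rot": TCP orientation; "force": force on the tool from outside, world axes, zero at the start; "torque": the same for the moment, N m; "width": finger opening in m.
Only numpy, scipy, OpenCV 4.12 (cv2) and the standard library are available. Lean on these libraries where they do the work, as an engineer would, in place of code of your own. Each camera call takes 0.05 s, during which the arm holds its last target. There are 200 camera calls.

## Working session

There is one attempt and no reset: what is moved stays moved. The work goes in short steps, Python scripts to look and compute and a shell command to move; the robot and the scene stay as the last step left them, time stands still between calls to the robot, and variables do not carry over. Pictures are saved under pics/ and viewed, about 8 in all and at most 12, crops included, and the job is handed in when it is done.

```bash
mkdir -p pics; ls
cat > h.py <<'E'
import numpy as np, cv2
from plant import telemetry, imaging, order, robot
def cam(n):
    c=imaging.read_camera(n); return c
def ray(c,u,v):
    K=c["mtx"]; k=c["k1"]
    xd=(u-K[0,2])/K[0,0]; yd=(v-K[1,2])/K[1,1]
    x,y=xd,yd
    for _ in range(20):
        s=1+k*(x*x+y*y); x,y=xd/s,yd/s
    R=c["extrinsics"][:3,:3]; t=c["extrinsics"][:3,3]
    return -R.T@t, R.T@np.array([x,y,1.])
def onplane(c,u,v,z):
    o,d=ray(c,u,v); return o+d*(z-o[2])/d[2]
def bydepth(c,u,v):
    o,d=ray(c,u,v); return o+d*c["depth"][int(v),int(u)]
E
python3 - <<'E'
from h import *
for n in("scene","top"):
    c=cam(n); cv2.imwrite(f"pics/{n}0.png",c["img"]); print(n,c["mtx"],c["k1"],c["extrinsics"].round(3))
s=telemetry.sense(); print(s)
E
```

```text
pics
scene [[513.52035765   0.         321.70713401]
 [  0.         513.52035765 239.6552335 ]
 [  0.           0.           1.        ]] -0.13195665138757018 [[-0.64  -0.769  0.013  0.419]
 [-0.316  0.247 -0.916  0.24 ]
 [ 0.701 -0.59  -0.401  0.613]
 [ 0.     0.     0.     1.   ]]
top [[438.13123706   0.         320.43426336]
 [  0.         438.13123706 239.41456536]
 [  0.           0.           1.        ]] -0.06775520633800262 [[ 0.009 -1.     0.011  0.122]
 [-0.998 -0.009 -0.065  0.491]
 [ 0.065 -0.01  -0.998  0.949]
 [ 0.     0.     0.     1.   ]]
{'t': 0.1, 'qpos': array([-1.24901624e+00,  1.50935286e-01,  1.43794733e+00,  1.94516651e-05,
        1.55383173e+00, -1.33992580e-01]), 'dq': array([-0.00140226, -0.00117536, -0.00064569, -0.00062738,  0.00104935,
       -0.00026903]), 'joint_torque': array([ 1.18581054e-03, -7.14384556e+01, -5.71796608e+01, -2.81317407e-04,
        7.16707946e-03, -9.16177981e-06]), 'position': array([ 0.25300899, -0.51609103,  0.23074602]), 'eef_rot': array([-3.05928065e+00, -7.09492267e-01,  1.34730987e-04]), 'force': array([ 0.21269269, -0.21705427,  0.60925792]), 'torque': array([ 0.03961474, -0.00218102,  0.03097325]), 'width': 0.08576917295653935}
```

View pics/top0.png

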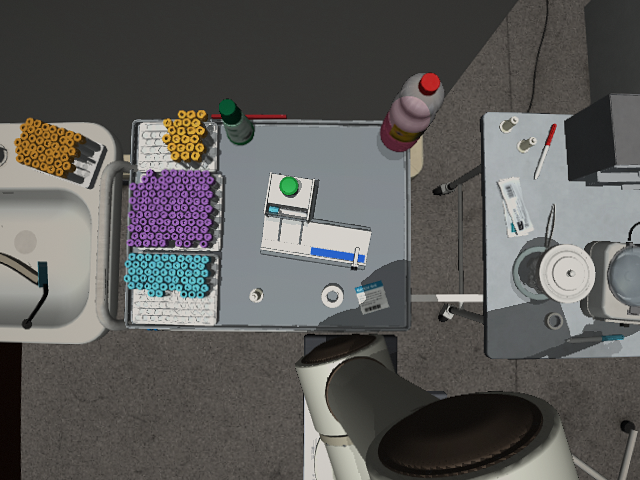

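View pics/scene0.png

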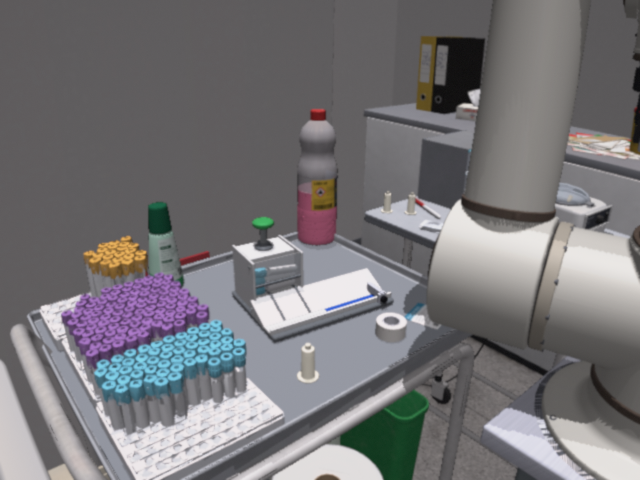

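The top view shows the knob at about (289,186), the magazine at about (290,200), the blue liner around (338,255) and the stop at (356,258). The gauze (371,297), tape (332,295) and needle holder (256,295) stand on the robot side. The scene view shows the knob at (263,223) and the stop at (377,293).

Run:
```python
from h import *
T=cam("top"); S=cam("scene")
def green(c,box):
    h=cv2.cvtColor(c["img"],cv2.COLOR_BGR2HSV); m=cv2.inRange(h,(50,120,60),(75,255,255)); k=np.zeros_like(m);x0,y0,x1,y1=box;k[y0:y1,x0:x1]=m[y0:y1,x0:x1]
    ys,xs=np.nonzero(k);return xs.mean(),ys.mean(),len(xs)
g=green(T,(270,170,310,205)); g2=green(S,(245,210,280,235)); print(g,g2)
print("knob top@.146",onplane(T,g[0],g[1],.146),"depth",bydepth(T,g[0],g[1]))
o1,d1=ray(T,*g[:2]);o2,d2=ray(S,*g2[:2])
A=np.c_[d1,-d2];t=np.linalg.lstsq(A,o2-o1,rcond=None)[0];print("tri",o1+t[0]*d1,o2+t[1]*d2)
h=cv2.cvtColor(T["img"],cv2.COLOR_BGR2HSV);m=cv2.inRange(h,(105,150,80),(125,255,255));k=np.zeros_like(m);k[240:268,300:375]=m[240:268,300:375]
ys,xs=np.nonzero(k);P=np.array([onplane(T,u,v,.0125) for u,v in zip(xs,ys)])[:,:2]
r=cv2.minAreaRect(P.astype(np.float32)*1000);print("liner",r,cv2.boxPoints(r))
crop=T["img"][165:275,255:385];cv2.imwrite("pics/topc.png",cv2.resize(crop,None,fx=6,fy=5.4,interpolation=cv2.INTER_CUBIC))
crop=S["img"][205:345,225:425];cv2.imwrite("pics/scc.png",cv2.resize(crop,None,fx=4,fy=4,interpolation=cv2.INTER_CUBIC))
```

```text
(np.float64(288.39925373134326), np.float64(185.34701492537314), 268) (np.float64(262.65263157894736), np.float64(222.5), 190)
knob top@.146 [0.58499512 0.19018359 0.146     ] depth [0.58483976 0.19013027 0.14682114]
tri [0.58563363 0.19040272 0.14262533] [0.58447863 0.1888572  0.14230644]
liner ((457.7383728027344, 89.18391418457031), (118.50663757324219, 15.42072868347168), 81.76924133300781) [[441.6247    31.644753]
 [456.8866    29.43711 ]
 [473.85205  146.72308 ]
 [458.59015  148.93073 ]]
```

View pics/topc.png

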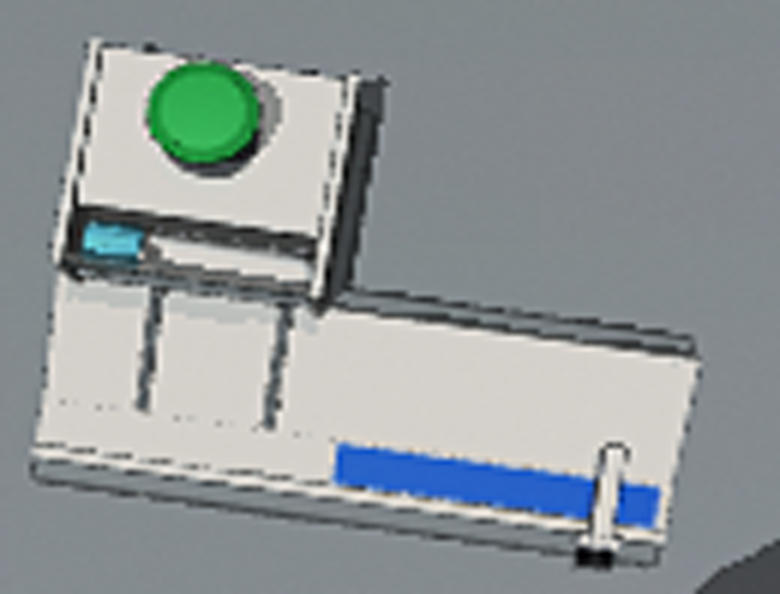

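View pics/scc.png

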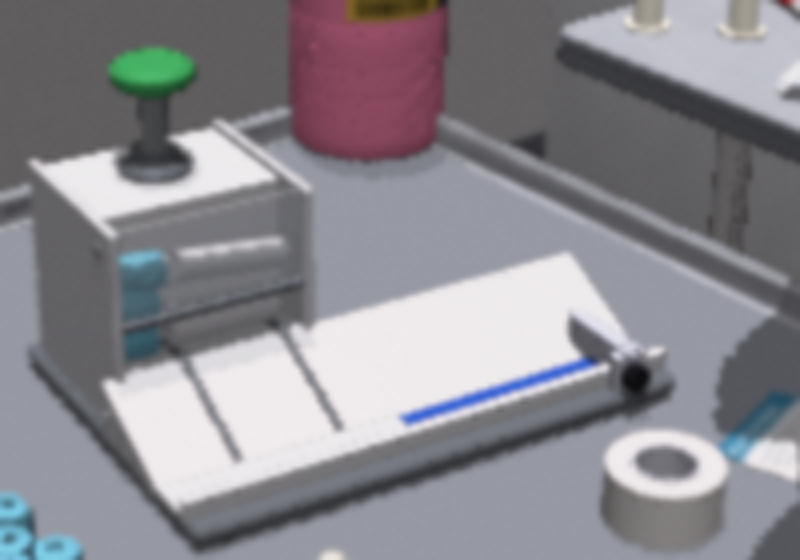

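The top crop shows the knob at (205,115), the lip's outer edge from (35,455) to (660,540), the liner, and the face of the stop near crop x≈597, y≈490. The scene crop confirms the three stacked tubes in the magazine and an empty gutter.

```bash
cat >> h.py <<'E'
YAW=-0.1437
ex=np.array([np.cos(YAW),np.sin(YAW)]); ey=np.array([-np.sin(YAW),np.cos(YAW)])
def togo(target):
    from scipy.spatial.transform import Rotation as R
    s=telemetry.sense(); M=R.from_rotvec(s["eef_rot"])
    print("t",s["t"],"pos",s["position"].round(4),"F",s["force"].round(1),"w",round(s["width"],4),"q6",s["qpos"][5].round(2),"toolcm",(M.inv().apply(np.array(target)-s["position"])*100).round(2),"toolx",M.as_matrix()[:,0].round(3))
E
python3 - <<'E'
from h import *
T=cam("top")
O=np.array([.5367,.1465])
def loc(p): d=p[:2]-O; return (np.array([d@ex,d@ey])*1000).round(1)
f=lambda a,b:(255+a/6-.4,165+b/5.4-.4)
for n,a,b,z in[("lip+y",35,450,.02),("lip-y",665,535,.02),("magtop far+y",95,40,.101),("mag far-y",355,78,.101),("mag near+y",62,265,.101),("mag near-y",320,300,.101),("stop face",595,490,.0305),("stop far side",625,490,.0305),("ramp end",700,360,.04),("knob",205,113,.148)]:
    u,v=f(a,b);p=onplane(T,u,v,z);print(n,p.round(4),loc(p),"depth z",bydepth(T,u,v).round(4)[2])
E
python3 -m creep '[[[0,0,0],[0,0,0.15],0],[[0,0,0],[0,0,0.15],0],[[0,0,0],[0,0,0.15],0],[[0,0,0],[0,0,0.15],0],[[0,0,0],[0,0,0],0]]' 20
python3 -c "
from h import *
togo([.585,.190,.231])"
```

```text
lip+y [0.4699 0.2576 0.02  ] [-82.  100.4] depth z -0.0015
lip-y [0.4376 0.0277 0.02  ] [ -81.  -131.7] depth z 0.0114
magtop far+y [0.6205 0.2299 0.101 ] [71.  94.6] depth z 0.1008
mag far-y [0.6069 0.142  0.101 ] [70.2  5.6] depth z 0.0995
mag near+y [0.5354 0.2395 0.101 ] [-14.6  91.9] depth z 0.1016
mag near-y [0.5231 0.1528 0.101 ] [-14.3   4.3] depth z 0.1005
stop face [0.4553 0.0543 0.0305] [ -67.3 -102.9] depth z 0.0109
stop far side [0.4554 0.0434 0.0305] [ -65.7 -113.6] depth z 0.0136
ramp end [0.5072 0.0176 0.04  ] [ -10.8 -131.8] depth z 0.0345
knob [0.5843 0.1893 0.148 ] [41.  49.2] depth z 0.1471
t: 0.88
position: [0.2531, -0.5163, 0.2312]
eef_rot: [-3.133, 0.225, 0.0]
force: [0.1, 0.8, -0.3]
width: -0.0001
t 0.875 pos [ 0.2531 -0.5163  0.2312] F [ 0.1  0.8 -0.3] w -0.0001 q6 0.47 toolcm [ 2.275e+01 -7.465e+01  3.000e-02] toolx [ 0.99  -0.143 -0.   ]
```

```bash
python3 -m creep '[[[1.5,-4,0],[0,0,0],0],[[1.5,-5,0],[0,0,0],0],[[1.5,-5,0],[0,0,0],0],[[1.5,-5,0],[0,0,0],0],[[1.5,-5,0],[0,0,0],0]]' && python3 -m creep '[[[1.5,-5,0],[0,0,0],0],[[1.5,-5,0],[0,0,0],0],[[1.5,-5,0],[0,0,0],0],[[1.5,-5,0],[0,0,0],0],[[1.5,-5,0],[0,0,0],0]]' && python3 -m creep '[[[1.5,-5,0],[0,0,0],0],[[1.5,-5,0],[0,0,0],0],[[1.5,-5,0],[0,0,0],0],[[1.5,-4,0],[0,0,0],0],[[1.5,-3,0],[0,0,0],0]]'
python3 -c "
from h import *
togo([.585,.190,.231])"
```

```text
t: 1.5
position: [0.3622, -0.288, 0.2314]
eef_rot: [3.134, -0.22, 0.0]
force: [0.1, -0.1, 0.2]
width: -0.0004
t: 2.12
position: [0.4724, -0.0512, 0.2315]
eef_rot: [3.134, -0.219, 0.001]
force: [-0.4, -1.3, 0.4]
width: 0.0002
t: 2.75
position: [0.5782, 0.1559, 0.2312]
eef_rot: [-3.134, 0.218, 0.0]
force: [0.0, -0.3, 0.2]
width: -0.0001
t 2.75 pos [0.5782 0.1559 0.2312] F [ 0.  -0.3  0.2] w -0.0001 q6 1.84 toolcm [ 0.2  -3.47  0.02] toolx [ 0.99  -0.138 -0.   ]
```

```bash
python3 -m creep '[[[0.2,-2,0],[0,0,0],0],[[0,-1.4,0],[0,0,0],0],[[0,0,2.5],[0,0,0],0],[[0,0,2.5],[0,0,0],0],[[0,0,2],[0,0,0],0]]' 
python3 -c "
from h import *
togo([.585,.190,.1245])
T=cam('top');S=cam('scene')
a=T['img'][165:275,245:385];b=S['img'][165:345,205:425]
cv2.imwrite('pics/c1.png',np.vstack([cv2.resize(a,(560,440)),]))
cv2.imwrite('pics/c1s.png',cv2.resize(b,(660,540)))"
```

```text
t: 3.38
position: [0.5841, 0.187, 0.1606]
eef_rot: [3.133, -0.225, -0.001]
force: [-0.0, -0.2, 0.9]
width: -0.0
t 3.375 pos [0.5841 0.187  0.1606] F [-0.  -0.2  0.9] w -0.0 q6 1.9 toolcm [ 0.05 -0.31  3.61] toolx [ 0.99  -0.143 -0.   ]
```

View pics/c1s.png

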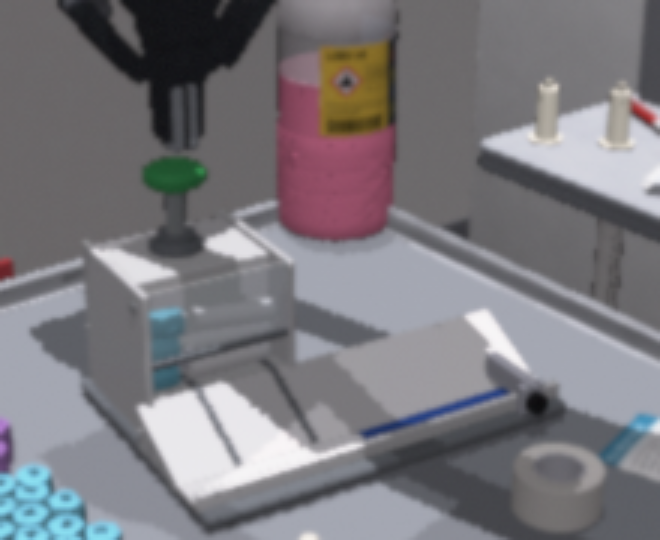

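The closed fingertips (178,145) stand centred over the knob (175,172), just above it. Pressing now.

```bash
python3 -m creep '[[[0,-0.3,0.6],[0,0,0],0],[[0,0,0.8],[0,0,0],0],[[0,0,0.7],[0,0,0],0],[[0,0,0.5],[0,0,0],0],[[0,0,0.3],[0,0,0],0]]'; python3 -m creep '[[[0,0,0.1],[0,0,0],0],[[0,0,0.1],[0,0,0],0],[[0,0,0.1],[0,0,0],0],[[0,0,0],[0,0,0],0],[[0,0,0],[0,0,0],0]]'
```

```text
t: 4.1
position: [0.5853, 0.1904, 0.1324]
eef_rot: [-3.133, 0.226, -0.001]
force: [1.1, 1.3, 5.2]
width: -0.0001
t: 4.72
position: [0.5854, 0.1905, 0.1297]
eef_rot: [-3.133, 0.226, -0.001]
force: [1.0, 2.4, 5.5]
width: 0.0
```

```bash
python3 -m creep '[[[0,0,0.15],[0,0,0],0],[[0,0,0.15],[0,0,0],0],[[0,0,0.15],[0,0,0],0],[[0,0,0.1],[0,0,0],0],[[0,0,0],[0,0,0],0]]'; python3 -m creep '[[[0,0,0.05],[0,0,0],0],[[0,0,0.05],[0,0,0],0],[[0,0,0],[0,0,0],0],[[0,0,0],[0,0,0],0],[[0,0,0],[0,0,0],0]]'
```

```text
t: 5.35
position: [0.5854, 0.1905, 0.1242]
eef_rot: [-3.133, 0.226, -0.002]
force: [1.7, 1.6, 6.3]
width: 0.0003
t: 5.98
position: [0.5855, 0.1905, 0.1241]
eef_rot: [-3.133, 0.226, -0.003]
force: [-1.5, 0.6, 15.0]
width: 0.0001
```

The force rose to 15 N with no further travel at z=0.124, so the plunger is on its hard stop. Releasing.

```bash
python3 -m creep '[[[0,0,-0.5],[0,0,0],0],[[0,0,-1],[0,0,0],0],[[0,0,-1.5],[0,0,0],0],[[0,0,-2],[0,0,0],0],[[0,0,-2.5],[0,0,0],0]]'; python3 -m creep '[[[0,0,-2],[0,0,0],0],[[0,0,-1],[0,0,0],0],[[0,0,0],[0,0,0],0],[[0,0,0],[0,0,0],0],[[0,0,0],[0,0,0],0]]'
python3 -c "
from h import *
T=cam('top');S=cam('scene')
b=S['img'][165:345,205:425]
cv2.imwrite('pics/c2.png',np.hstack([cv2.resize(T['img'][190:275,245:385],(420,255),interpolation=cv2.INTER_CUBIC),cv2.resize(b[:,:150][55:],(306,255))]))
np.savez('T2.npz',**T)"
```

```text
t: 6.6
position: [0.5847, 0.1902, 0.1986]
eef_rot: [3.133, -0.226, -0.002]
force: [0.6, 0.2, -0.0]
width: 0.0004
t: 7.22
position: [0.5848, 0.1903, 0.227]
eef_rot: [3.133, -0.226, -0.002]
force: [0.2, -0.3, -0.2]
width: 0.0001
```

View pics/c2.png

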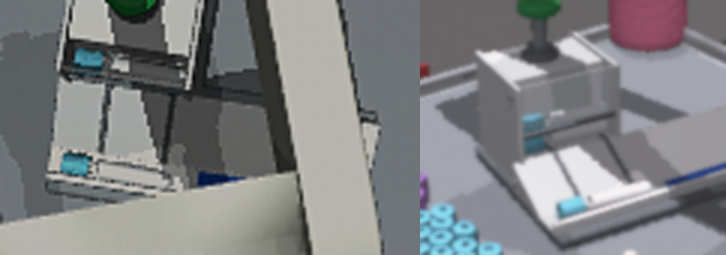

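One tube lies in the gutter with its cap at crop (77,164), which is about pixel (270.7,244.7). Two tubes remain in the magazine and the plunger is up.

Run:
```python
from h import *
T=np.load('T2.npz')
h=cv2.cvtColor(T["img"],cv2.COLOR_BGR2HSV);m=cv2.inRange(h,(88,80,60),(108,255,255));k=np.zeros_like(m);k[236:252,258:280]=m[236:252,258:280]
ys,xs=np.nonzero(k);print(len(xs))
P=np.array([onplane(T,u,v,.0235) for u,v in zip(xs,ys)])[:,:2]
O=np.array([.536,.1418]); L=np.c_[(P-O)@ex,(P-O)@ey]*1000
print(L.min(0),L.max(0),L.mean(0), P.mean(0))
g=O-.070*ex
for ly in(.125,.1,-.017): print(ly,g+ly*ey, O-.067*ex+ly*ey)
```

```text
60
[-79.33309827  77.14720184] [-63.9200844   95.84863364] [-71.31710561  86.44907164] [0.47779799 0.23757107]
0.125 [0.48462224 0.27553603] [0.48759132 0.27510641]
0.1 [0.48104209 0.25079371] [0.48401117 0.25036409]
-0.017 [0.464287   0.13499964] [0.46725607 0.13457002]
```

```bash
python3 -c "
from h import *
togo([.4829,.2707,.2270])"
python3 -m creep '[[[-2,-1.2,0],[0,0,0],0],[[-3,-1.7,0],[0,0,0],0],[[-3,-1.7,0],[0,0,0],0],[[-2.5,-1.5,0],[0,0,0],0],[[-0.8,-0.4,0],[0,0,0],0]]'
python3 -c "
from h import *
togo([.4829,.2707,.0225])"
```

```text
t 7.325 pos [0.5849 0.1903 0.2273] F [-0.1  0.9  0.4] w -0.0004 q6 1.9 toolcm [-11.25  -6.49   0.04] toolx [ 0.99  -0.144 -0.001]
t: 7.95
position: [0.4809, 0.2722, 0.2281]
eef_rot: [-3.133, 0.223, -0.0]
force: [-0.5, -0.4, -1.1]
width: -0.0001
t 7.95 pos [0.4809 0.2722 0.2281] F [-0.5 -0.4 -1.1] w -0.0001 q6 2.09 toolcm [ 0.21  0.13 20.56] toolx [ 0.99  -0.142  0.   ]
```

```bash
python3 -m creep '[[[0.2,0,3],[0,0,0],0],[[0,0,4],[0,0,0],0],[[0,0,4],[0,0,0],0],[[0,0,3.5],[0,0,0],0],[[0,0,2],[0,0,0],0]]'
python3 -m creep '[[[0,0,1.5],[0,0,0],0],[[0,0,1],[0,0,0],0],[[0,0,0.5],[0,0,0],0],[[0,0,0],[0,0,0],0],[[0,0,0],[0,0,0],0]]'
python3 -c "
from h import *
togo([.4829,.2707,.0225])
T=cam('top');S=cam('scene')
cv2.imwrite('pics/c3.png',cv2.resize(S['img'][205:325,215:395],(720,480),interpolation=cv2.INTER_CUBIC))"
```

```text
t: 8.57
position: [0.4839, 0.2702, 0.0609]
eef_rot: [3.133, -0.227, -0.003]
force: [-0.3, -0.6, 0.5]
width: 0.0001
t: 9.2
position: [0.4849, 0.2708, 0.0334]
eef_rot: [-3.133, 0.226, -0.001]
force: [0.6, -0.7, -0.2]
width: 0.0
t 9.2 pos [0.4849 0.2708 0.0334] F [ 0.6 -0.7 -0.2] w 0.0 q6 2.09 toolcm [-0.19  0.04  1.09] toolx [ 0.99  -0.144  0.001]
```

View pics/c3.png

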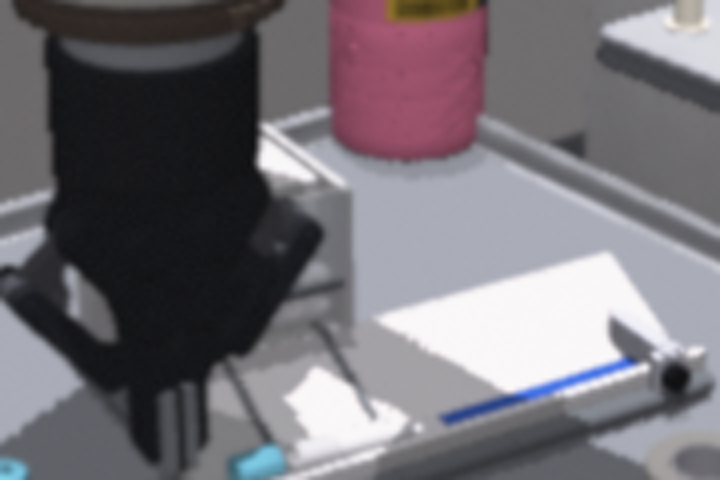

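The fingertip (170,460) stands behind the cap (258,462) with a small gap, in line with the gutter. I'll lower to 10.5 mm above the gutter floor and push gently.

```bash
python3 -m creep '[[[-0.1,0,0.4],[0,0,0],0],[[-0.1,0,0.4],[0,0,0],0],[[0,0,0.25],[0,0,0],0],[[0,0,0],[0,0,0],0],[[0,0,0],[0,0,0],0]]'
python3 -m creep '[[[0,0.2,0],[0,0,0],0],[[0,0.3,0],[0,0,0],0],[[0,0.3,0],[0,0,0],0],[[0,0.3,0],[0,0,0],0],[[0,0.3,0],[0,0,0],0]]'
python3 -m creep '[[[0,0.3,0],[0,0,0],0],[[0,0.3,0],[0,0,0],0],[[0,0.3,0],[0,0,0],0],[[0,0.3,0],[0,0,0],0],[[0,0.3,0],[0,0,0],0]]'
python3 -c "
from h import *
togo([.4829,.2707,.0225])
T=cam('top');S=cam('scene')
a=cv2.resize(S['img'][205:325,215:395],(480,320),interpolation=cv2.INTER_CUBIC)
b=cv2.resize(T['img'][195:275,250:375],(500,320),interpolation=cv2.INTER_CUBIC)
cv2.imwrite('pics/c4.png',cv2.resize(np.hstack([a,b]),(800,261)))"
```

```text
t: 9.93
position: [0.4826, 0.2709, 0.0224]
eef_rot: [-3.133, 0.226, -0.0]
force: [0.4, 0.7, -0.5]
width: -0.0001
t: 10.55
position: [0.4805, 0.2569, 0.0224]
eef_rot: [-3.133, 0.226, -0.0]
force: [-0.6, 0.0, 0.1]
width: 0.0002
t: 11.18
position: [0.4784, 0.242, 0.0223]
eef_rot: [-3.133, 0.226, 0.0]
force: [-0.8, -0.5, -0.3]
width: -0.0001
t 11.175 pos [0.4784 0.242  0.0223] F [-0.8 -0.5 -0.3] w -0.0001 q6 2.04 toolcm [ 0.04 -2.9  -0.02] toolx [ 0.99  -0.144 -0.   ]
```

View pics/c4.png

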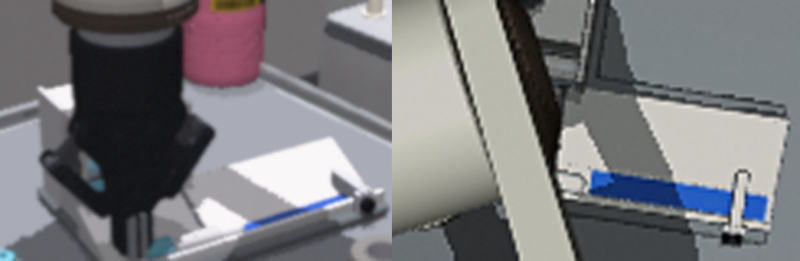

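The tube's rounded end is visible at about top pixel (306,251). I'll compute where it is.

Run:
```python
from h import *
T=cam("top");O=np.array([.536,.1418])
for u,v,z in((307,250.7,.019),(354.5,255.7,.0305),(355,259,.0305)):
    p=onplane(T,u,v,z)[:2]-O; print((p@ex*1000).round(1),(p@ey*1000).round(1))
s=telemetry.sense()["position"][:2]-O; print(s@ex,s@ey)
cv2.imwrite("pics/c5.png",cv2.resize(T["img"][235:275,290:380],(810,360),interpolation=cv2.INTER_CUBIC)[:,:800])
```

```text
-72.4 3.6
-67.8 -99.9
-74.7 -102.0
-0.07134955386926595 0.09104067874032519
```

View pics/c5.png

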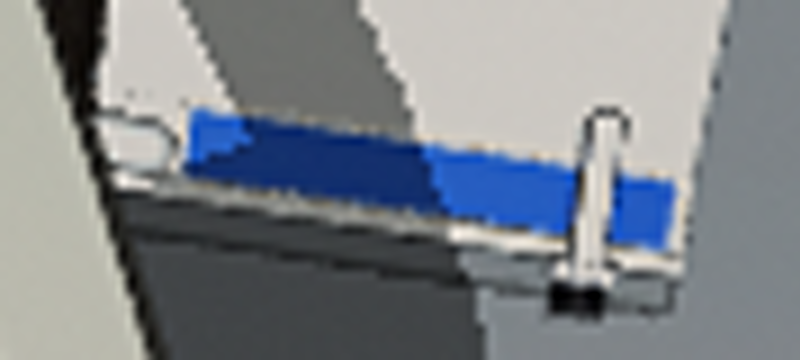

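The rounded end is at crop (178,148) and the stop face at (580,205), so about 97 mm remain. Pushing about 85 mm first.

```bash
python3 -m creep '[[[0,0.4,0],[0,0,0],0],[[0,0.4,0],[0,0,0],0],[[0,0.4,0],[0,0,0],0],[[0,0.4,0],[0,0,0],0],[[0,0.4,0],[0,0,0],0]]'
python3 -m creep '[[[0,0.4,0],[0,0,0],0],[[0,0.4,0],[0,0,0],0],[[0,0.4,0],[0,0,0],0],[[0,0.4,0],[0,0,0],0],[[0,0.4,0],[0,0,0],0]]'
python3 -m creep '[[[0,0.4,0],[0,0,0],0],[[0,0.4,0],[0,0,0],0],[[0,0.4,0],[0,0,0],0],[[0,0.4,0],[0,0,0],0],[[0,0.4,0],[0,0,0],0]]'
python3 -m creep '[[[0,0.4,0],[0,0,0],0],[[0,0.4,0],[0,0,0],0],[[0,0.4,0],[0,0,0],0],[[0,0.4,0],[0,0,0],0],[[0,0.3,0],[0,0,0],0]]'
python3 -m creep '[[[0,0.3,0],[0,0,0],0],[[0,0.2,0],[0,0,0],0],[[0,0.1,0],[0,0,0],0],[[0,0,0],[0,0,0],0],[[0,0,0],[0,0,0],0]]'
python3 - <<'E'
from h import *
T=cam("top");S=cam("scene");O=np.array([.536,.1418])
s=telemetry.sense()["position"]-np.r_[O,0]; print(s[:2]@ex,s[:2]@ey,s[2])
a=cv2.resize(S["img"][255:325,315:405],(514,400),interpolation=cv2.INTER_CUBIC)
b=cv2.resize(T["img"][235:275,320:380],(600,400),interpolation=cv2.INTER_CUBIC)
cv2.imwrite("pics/c6.png",cv2.resize(np.hstack([a,b]),(800,287)))
E
```

```text
t: 11.95
position: [0.4755, 0.2221, 0.0224]
eef_rot: [-3.133, 0.226, 0.0]
force: [-0.2, 0.3, 0.0]
width: -0.0001
t: 12.58
position: [0.4726, 0.2024, 0.0223]
eef_rot: [-3.133, 0.226, -0.0]
force: [0.4, 0.0, -0.1]
width: -0.0
t: 13.2
position: [0.4697, 0.1826, 0.0223]
eef_rot: [-3.133, 0.226, 0.0]
force: [0.2, 0.5, -0.3]
width: 0.0001
t: 13.82
position: [0.467, 0.1638, 0.0223]
eef_rot: [-3.133, 0.226, 0.0]
force: [-0.4, 0.6, -0.8]
width: 0.0001
t: 14.45
position: [0.4662, 0.1582, 0.0223]
eef_rot: [-3.133, 0.226, 0.0]
force: [0.1, 0.1, 0.6]
width: -0.0
-0.0714360888312863 0.006215057917981752 0.02233042316609448
```

View pics/c6.png

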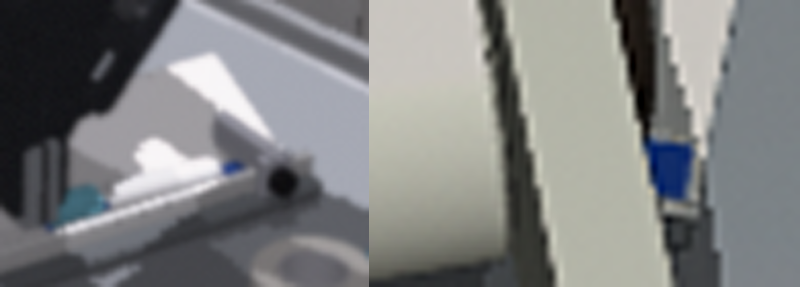

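The scene part shows the cap at (80,205), the barrel, and a sliver of blue liner at (232,167) still between the rounded end and the stop. The arm hides the top view. Continuing slowly and watching the force.

```bash
python3 -m creep '[[[0,0.2,0],[0,0,0],0],[[0,0.2,0],[0,0,0],0],[[0,0.2,0],[0,0,0],0],[[0,0.1,0],[0,0,0],0],[[0,0.1,0],[0,0,0],0]]'
python3 -m creep '[[[0,0.1,0],[0,0,0],0],[[0,0.1,0],[0,0,0],0],[[0,0,0],[0,0,0],0],[[0,0,0],[0,0,0],0],[[0,0,0],[0,0,0],0]]'
python3 - <<'E'
from h import *
S=cam("scene");O=np.array([.536,.1418])
st=telemetry.sense();s=st["position"]-np.r_[O,0]; print(s[:2]@ex,s[:2]@ey,s[2],st["force"])
cv2.imwrite("pics/c7.png",cv2.resize(S["img"][265:315,325:400],(750,500),interpolation=cv2.INTER_CUBIC))
E
```

```text
t: 15.18
position: [0.4651, 0.1501, 0.0223]
eef_rot: [-3.133, 0.226, -0.0]
force: [1.1, 0.0, -1.0]
width: -0.0002
t: 15.8
position: [0.4648, 0.1483, 0.0223]
eef_rot: [-3.133, 0.226, 0.0]
force: [0.2, -0.5, -0.3]
width: 0.0002
-0.07143273027981496 -0.0038356783730616587 0.022319815697890086 [-0.24436336 -0.02184101 -0.03748013]
```

View pics/c7.png

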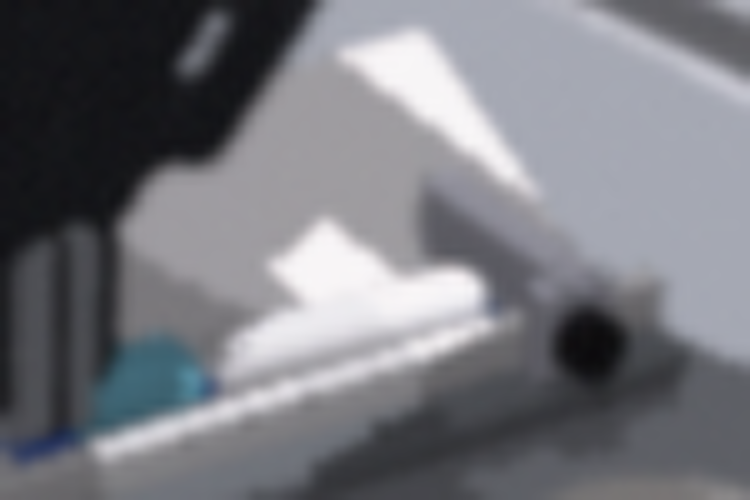

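The rounded end (485,290) is now almost at the stop face (~500,300), with a few mm left. Creeping in 0.5–1 mm rows until the force shows contact.

```bash
python3 -m creep '[[[0,0.1,0],[0,0,0],0],[[0,0.05,0],[0,0,0],0],[[0,0.05,0],[0,0,0],0],[[0,0,0],[0,0,0],0],[[0,0,0],[0,0,0],0]]'
python3 -m creep '[[[0,0.05,0],[0,0,0],0],[[0,0,0],[0,0,0],0],[[0,0.05,0],[0,0,0],0],[[0,0,0],[0,0,0],0],[[0,0,0],[0,0,0],0]]'
```

```text
t: 16.48
position: [0.4645, 0.1463, 0.0223]
eef_rot: [-3.133, 0.226, 0.0]
force: [-0.0, 0.4, 0.4]
width: -0.0004
t: 17.1
position: [0.4643, 0.1452, 0.0223]
eef_rot: [-3.133, 0.226, 0.0]
force: [-0.8, 0.0, -0.3]
width: 0.0003
```

```bash
python3 -m creep '[[[0,0.05,0],[0,0,0],0],[[0,0,0],[0,0,0],0],[[0,0.05,0],[0,0,0],0],[[0,0,0],[0,0,0],0],[[0,0,0],[0,0,0],0]]'
python3 - <<'E'
from h import *
S=cam("scene")
for i in range(1):print(telemetry.sense()["force"])
cv2.imwrite("pics/c8.png",cv2.resize(S["img"][265:315,325:400],(750,500),interpolation=cv2.INTER_CUBIC))
E
```

```text
t: 17.73
position: [0.4642, 0.1442, 0.0223]
eef_rot: [-3.133, 0.226, -0.0]
force: [-0.2, 0.5, 0.7]
width: 0.0
[0.12503263 0.06467574 0.36326408]
```

View pics/c8.png

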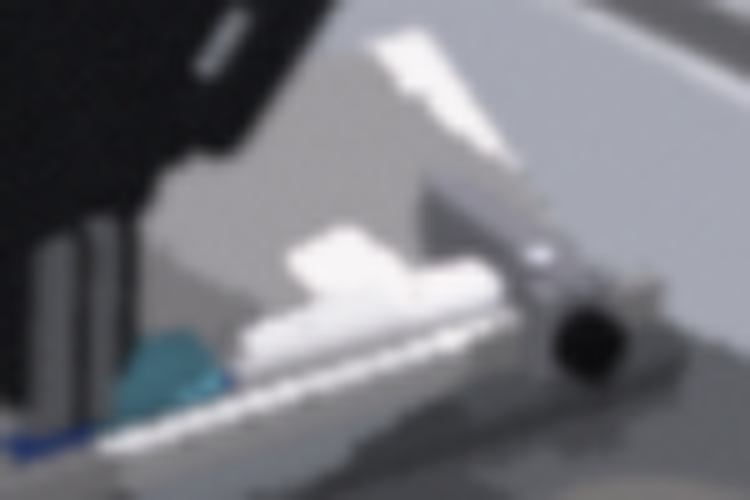

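The rounded end (500,285) now appears to meet the stop face. That was my twelfth view, so contact gets confirmed by force.

```bash
python3 -m creep '[[[0,0.05,0],[0,0,0],0],[[0,0,0],[0,0,0],0],[[0,0,0],[0,0,0],0],[[0,0,0],[0,0,0],0],[[0,0,0],[0,0,0],0]]'
python3 -m creep '[[[0,0.05,0],[0,0,0],0],[[0,0,0],[0,0,0],0],[[0,0,0],[0,0,0],0],[[0,0,0],[0,0,0],0],[[0,0,0],[0,0,0],0]]'
```

```text
t: 18.4
position: [0.4641, 0.1438, 0.0223]
eef_rot: [-3.133, 0.226, 0.0]
force: [0.8, 1.1, 0.8]
width: -0.0001
t: 19.02
position: [0.464, 0.1433, 0.0223]
eef_rot: [-3.133, 0.226, 0.0]
force: [-0.3, 0.4, 0.4]
width: -0.0002
```

```bash
python3 -m creep '[[[0,0.05,0],[0,0,0],0],[[0,0,0],[0,0,0],0],[[0,0,0],[0,0,0],0],[[0,0,0],[0,0,0],0],[[0,0,0],[0,0,0],0]]'
python3 -c "
from h import *
import time
print(telemetry.sense()['force'])
S=cam('scene');print(telemetry.sense()['force'])"
```

```text
t: 19.65
position: [0.4639, 0.1428, 0.0223]
eef_rot: [-3.133, 0.226, 0.0]
force: [-0.0, 0.4, 1.5]
width: 0.0001
[-0.03167072  0.38729655  1.4695104 ]
[-0.27227584  0.39949435  0.68220549]
```

```bash
python3 -m creep '[[[0,0.05,0],[0,0,0],0],[[0,0,0],[0,0,0],0],[[0,0,0],[0,0,0],0],[[0,0,0],[0,0,0],0],[[0,0,0],[0,0,0],0]]'
python3 -m creep '[[[0,0.05,0],[0,0,0],0],[[0,0,0],[0,0,0],0],[[0,0,0],[0,0,0],0],[[0,0,0],[0,0,0],0],[[0,0,0],[0,0,0],0]]'
```

```text
t: 20.32
position: [0.4639, 0.1423, 0.0223]
eef_rot: [-3.133, 0.226, 0.0]
force: [-0.0, 0.6, -0.2]
width: 0.0
t: 20.95
position: [0.4638, 0.1418, 0.0223]
eef_rot: [-3.133, 0.226, 0.0]
force: [-0.3, -0.6, 0.5]
width: -0.0001
```

```bash
python3 -m creep '[[[0,0.05,0],[0,0,0],0],[[0,0,0],[0,0,0],0],[[0,0,0],[0,0,0],0],[[0,0,0],[0,0,0],0],[[0,0,0],[0,0,0],0]]'
python3 - <<'E'
from h import *
S=cam("scene");O=np.array([.536,.1418]);print(telemetry.sense()["force"])
h=cv2.cvtColor(S["img"],cv2.COLOR_BGR2HSV);r=S["img"]
# dark thumbscrew centroid
k=(h[288:308,375:395,2]<40);ys,xs=np.nonzero(k);print("screw",xs.mean()+375,ys.mean()+288,len(xs))
for row in (291,293,295,297): print(row,[tuple(int(t) for t in r[row,c]) for c in range(366,382)])
m=cv2.inRange(h,(85,60,40),(108,255,255));ys,xs=np.nonzero(m[290:312,330:352]);xs+=330;ys+=290
P=np.array([onplane(S,u,v,.0225)[:2]-O for u,v in zip(xs,ys)]);print("cap y range",(P@ey).min(),(P@ey).max(),len(xs))
E
```

```text
t: 21.58
position: [0.4638, 0.1413, 0.0223]
eef_rot: [-3.133, 0.226, 0.0]
force: [-0.0, 0.1, 0.4]
width: 0.0002
[-0.17836491 -0.60832654 -0.61371139]
screw 383.5 299.29411764705884 34
291 [(209, 205, 209), (185, 181, 186), (179, 174, 179), (192, 187, 191), (217, 213, 218), (228, 225, 230), (218, 214, 219), (180, 174, 178), (137, 130, 132), (114, 106, 107), (116, 107, 108), (135, 125, 126), (159, 149, 149), (167, 155, 155), (150, 139, 140), (146, 135, 135)]
293 [(245, 243, 246), (246, 244, 247), (246, 244, 247), (246, 244, 247), (246, 244, 247), (245, 243, 245), (244, 242, 243), (240, 236, 237), (217, 209, 210), (147, 140, 140), (109, 101, 102), (112, 104, 104), (131, 121, 121), (138, 127, 128), (133, 122, 123), (128, 119, 119)]
295 [(232, 228, 230), (235, 231, 233), (235, 231, 233), (231, 227, 228), (226, 221, 222), (219, 212, 213), (209, 201, 201), (196, 189, 189), (179, 172, 173), (150, 143, 144), (121, 115, 116), (103, 96, 97), (104, 96, 97), (111, 103, 103), (108, 100, 100), (95, 88, 88)]
297 [(183, 177, 179), (175, 169, 171), (178, 173, 175), (187, 183, 185), (190, 186, 189), (207, 202, 205), (222, 220, 221), (229, 227, 229), (220, 218, 221), (179, 175, 178), (142, 138, 139), (111, 106, 107), (99, 93, 93), (98, 90, 91), (78, 72, 73), (46, 42, 43)]
cap y range -0.04175462750985889 -0.012460068817722221 71
```

The stop's thumbscrew hasn't moved. I'll compare the last crop (c8, 3 mm earlier) with the present picture numerically, to see whether the tube followed.

Run:
```python
from h import *
S=cam("scene");r=cv2.resize(S["img"][265:315,325:400],(750,500),interpolation=cv2.INTER_CUBIC)
for n in("pics/c7.png","pics/c8.png",None):
    im=cv2.imread(n) if n else r
    h=cv2.cvtColor(im,cv2.COLOR_BGR2HSV);g=im[:,:,1].astype(int)
    out=[]
    for row in(275,285,295):
        c=[x for x in range(430,560) if g[row,x]>175]; out.append(max(c) if c else None)
    m=cv2.inRange(h,(85,80,50),(100,255,255));m[:,300:]=0;m[:320]=0
    n_,lab,st,ce=cv2.connectedComponentsWithStats(m);i=1+st[1:,4].argmax()
    f=[np.nonzero(g[row,0:250]<60)[0].max() for row in(240,260,280,300)]
    print(n,"tube end cols",out,"cap bbox",st[i],ce[i].round(1),"finger edge",f)
```

```text
pics/c7.png tube end cols [474, 481, 482] cap bbox [  88  340  112   89 6619] [144.1 382.2] finger edge [np.int64(113), np.int64(114), np.int64(114), np.int64(113)]
pics/c8.png tube end cols [495, 499, 498] cap bbox [ 107  335  111   90 6402] [163.1 377. ] finger edge [np.int64(134), np.int64(134), np.int64(134), np.int64(133)]
None tube end cols [495, 499, 497] cap bbox [ 121  335   98   83 5221] [170.9 376. ] finger edge [np.int64(151), np.int64(151), np.int64(149), np.int64(148)]
```

From c7 to c8 the tube moved with the finger. In the last 3 mm it did not move, so the tube is resting on the stop and the stop hasn't shifted. I'll back off along the gutter, then up.

```bash
python3 -m creep '[[[0,-0.2,0],[0,0,0],0],[[0,-0.4,0],[0,0,0],0],[[0,-0.6,0],[0,0,0],0],[[0,-0.8,0],[0,0,0],0],[[0,-0.5,0],[0,0,0],0]]'
python3 -m creep '[[[0,0,-2],[0,0,0],0],[[0,0,-4],[0,0,0],0],[[0,0,-5],[0,0,0],0],[[0,0,-5],[0,0,0],0],[[0,0,-5],[0,0,0],0]]'
python3 -m creep '[[[-1,-4,-1],[0,0,0],0],[[-1,-4,0],[0,0,0],0],[[0,-3,0],[0,0,0],0],[[0,0,0],[0,0,0],0],[[0,0,0],[0,0,0],0]]'
python3 - <<'E'
from h import *
S=cam("scene");O=np.array([.536,.1418]);r=cv2.resize(S["img"][265:315,325:400],(750,500),interpolation=cv2.INTER_CUBIC)
cv2.imwrite("pics/c9.png",r);g=r[:,:,1].astype(int)
print([max(x for x in range(430,560) if g[row,x]>175) for row in(275,285,295)])
h=cv2.cvtColor(S["img"],cv2.COLOR_BGR2HSV);m=cv2.inRange(h,(85,80,50),(102,255,255));k=m*0;k[280:315,318:360]=m[280:315,318:360]
n,lab,st,ce=cv2.connectedComponentsWithStats(k);i=1+st[1:,4].argmax();print("cap",st[i],ce[i])
p=onplane(S,*ce[i],.0225)[:2]-O;print("cap centre local",p@ex,p@ey)
ys,xs=np.nonzero(h[288:308,375:395,2]<40);print("screw",xs.mean()+375,ys.mean()+288)
k=cv2.inRange(h,(50,120,60),(75,255,255))[200:240,245:280];ys,xs=np.nonzero(k);print("knob",xs.mean()+245,ys.mean()+200,len(xs))
m2=m[245:310,240:275];n,lab,st,ce=cv2.connectedComponentsWithStats(m2);print("mag caps",st[1:],ce[1:])
T=cam("top");h=cv2.cvtColor(T["img"],cv2.COLOR_BGR2HSV);m=cv2.inRange(h,(85,80,50),(104,255,255))[235:270,290:365];n,lab,st,ce=cv2.connectedComponentsWithStats(m);print("top",st[1:],ce[1:])
E
```

```text
t: 22.3
position: [0.4674, 0.1667, 0.0223]
eef_rot: [-3.133, 0.226, 0.0]
force: [0.3, 0.4, -0.0]
width: 0.0003
t: 22.92
position: [0.4671, 0.1662, 0.2341]
eef_rot: [-3.133, 0.226, -0.0]
force: [0.9, 0.5, 0.1]
width: -0.0002
t: 23.55
position: [0.4632, 0.2776, 0.2422]
eef_rot: [3.133, -0.226, -0.001]
force: [-0.4, 0.0, -0.3]
width: 0.0001
[559, 559, 555]
cap [334 299  13   9  83] [339.6746988  302.59036145]
cap centre local -0.07330279181220836 -0.028554425661837447
screw 383.4642857142857 299.39285714285717
knob 262.60693641618496 222.8092485549133 173
mag caps [[16 31  9  8 58]
 [16 42 11  8 65]] [[20.0862069  34.62068966]
 [20.6        45.32307692]]
top [[27 14 10  8 62]] [[31.35483871 17.5       ]]
```

Run:
```python
from h import *
T=cam("top");O=np.array([.536,.1418])
p=onplane(T,321.35,252.5,.0225)[:2]-O;print("top cap centre",p@ex,p@ey)
h=cv2.cvtColor(T["img"],cv2.COLOR_BGR2HSV)
m=cv2.inRange(h,(105,150,60),(125,255,255))[240:270,300:375];ys,xs=np.nonzero(m);xs+=300;ys+=240
L=np.array([(onplane(T,u,v,.0125)[:2]-O)@ey for u,v in zip(xs,ys)])*1000
print(np.histogram(L,bins=np.arange(-135,5,5)))
# stop top: bright pixels between liner gaps, at row ~255.. print profile
for row in(254,256,258):print([(c,int(T["img"][row,c,1])) for c in range(344,364)])
```

```text
top cap centre -0.07159637162711928 -0.028001004116875804
(array([ 0,  0,  8, 16, 16,  4,  0,  6,  4,  4,  2,  6,  2,  2,  4,  3,  3,
        3, 11,  6,  3,  0,  1, 11, 17, 15,  3]), array([-135, -130, -125, -120, -115, -110, -105, -100,  -95,  -90,  -85,
        -80,  -75,  -70,  -65,  -60,  -55,  -50,  -45,  -40,  -35,  -30,
        -25,  -20,  -15,  -10,   -5,    0]))
[(344, 159), (345, 105), (346, 89), (347, 58), (348, 81), (349, 95), (350, 88), (351, 86), (352, 87), (353, 83), (354, 47), (355, 213), (356, 206), (357, 203), (358, 88), (359, 148), (360, 175), (361, 174), (362, 165), (363, 203)]
[(344, 204), (345, 204), (346, 205), (347, 206), (348, 207), (349, 208), (350, 204), (351, 195), (352, 160), (353, 45), (354, 78), (355, 212), (356, 207), (357, 205), (358, 79), (359, 90), (360, 90), (361, 90), (362, 90), (363, 85)]
[(344, 203), (345, 203), (346, 205), (347, 205), (348, 204), (349, 203), (350, 203), (351, 205), (352, 204), (353, 101), (354, 151), (355, 207), (356, 206), (357, 196), (358, 84), (359, 92), (360, 91), (361, 92), (362, 91), (363, 90)]
```

In the top view the barrel runs up to column 352 and the stop's face starts at 353–354. The cap centre is 72 mm from the face (71.5 mm expected at contact), so I'm handing in.

```bash
python3 -c "
from plant import order
print(order.sign_off())"
```

```text
the job is handed in; nothing more can be done
None
```

The tube is out and lies in the gutter with its rounded end against the metal stop. I handed the job in at about 24 s on the robot's clock; no verdict came back.

**What I did:** I pressed the plunger once with the closed fingers until it hit its hard stop (15 N at z = 0.124 m) and let it rise. One tube rolled out, and I pushed it by the cap about 100 mm along the gutter. Then I backed off along the gutter and lifted the arm clear.

**Last checks, from the cameras:**
- **Tube:** its cap centre is at local x = -72 to -73 mm, y = -28 mm. That is 72 mm from the stop face, where 71.5 mm is expected at contact, so the gap is at most about 2 mm.
- **Stop:** the thumbscrew did not move (under 0.1 pixel) between the end of the push and after the arm withdrew.
- **Plunger and magazine:** the plunger is up, and two caps are still in the magazine.

**Disagreement:** the wrist force never clearly showed the tube reaching the stop. Over the last 3 mm of finger travel the pictures show the tube standing still while the force stayed in the noise (about 1 N). I judged contact from the pictures.

**Not checked:** I did not re-measure the tape roll, gauze pack and needle holder. I saw no contact with them, and the arm's path stayed clear of them.

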